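Index and seat the food processor's mixing disc

TASK

The mixing disc sits high on the food processor's spindle because its notch is not over the drive pin. With a fingertip push the disc round until its orange-edged notch is over the orange pin, then press down on the white cap in its middle until the disc is fully home. Do not grip, force or lift the disc, leave everything else on the table alone, and finish clear of it.

Things in the scene. Friction and masses are not known exactly. Their poses are not given: they have to be found in the camera images.
- cap_top (a point): Centre of the flat top of the white hub cap in the middle of the disc, on the spindle's vertical axis, 100 mm above the table while the disc rides high and 90 mm when it is seated. Its x and y are the axis about which the disc turns. The cap is 27 to 36 mm wide and stands 21 mm above the disc's upper face. Do not grip it; press it from above.
- pin_tip (a point): Top of the domed orange drive pin (8 mm thick) that stands on the fixed base, 63 mm from the spindle axis and 73 mm above the table: 1 mm under the disc's underside while the disc rides high. An orange tab on the base's deck marks it just outside the disc's rim.
- notch (a point): Middle of the notch in the rim of the grey disc, 63 mm from the axis, on the disc's upper face (80 mm above the table while high, 70 mm when seated). The notch is about 17 mm wide at the pin's circle, open outward, edged with thin orange lines. The disc is 140 mm wide and 6 mm thick.
- disc (a joint): Turn of the disc, rad, counter-clockwise seen from above. At 0, and at every full turn (2 pi), the notch is right over the pin. It starts between 0.6 and 5.68, turns either way, with light friction (about 0.05 N m), and stays where it is left. The notch clears the pin within about 0.07 rad either side; the dome guides a little more.
- seat (a joint): Height of the disc on its spindle, m: 0 as it rides high at the start, 0.010 when pressed fully home. A snug fit: it takes about 5 N to slide it down or up and it stays where it is left. Off the notch the pin stops it 1 to 3 mm down. It could be pulled up by 30 mm, which must not be done.
- spice_herbs: Bystander: spice jar with dark cap, 44 mm wide, 105 high; origin at the centre of its underside. Leave it alone.
- spice_paprika: Bystander: spice jar with green cap, 46 mm wide, 106 high; origin at the centre of its underside. Leave it alone.
- salt_shaker: Bystander: clear and grey salt shaker, 44 mm wide, 90 high; origin at the centre of its underside. Leave it alone.
- green_tumbler: Bystander: empty green ribbed tumbler, 78 mm wide, 100 high; origin at the centre of its underside. Leave it alone.
- egg_timer: Bystander: cream egg timer, 59 mm wide, 52 high; origin at the centre of its underside. Leave it alone.
- cork_stopper: Bystander: cork bottle stopper, 36 mm wide, 37 high; origin at the centre of its underside. Leave it alone.
- teaspoon: Bystander: steel teaspoon, 139 mm long, lying on the table; origin at the centre of its underside. Leave it alone.
- processor_base: Fixed white round base, 174 mm wide; origin at the centre of its underside, under the spindle axis. Its deck is 60 mm above the table. The pin and a grey button panel lie on its own -x side; the panel reaches 100 mm from the axis, up to 41 mm above the table.
- rib (a point): Middle of the top of one of four alike white upright ribs on the disc, 41 mm from the axis. They stand radially, 45, 135, 225 and 315 degrees round from the notch (this one at 225, counter-clockwise), each from 24 to 58 mm from the axis, 5 mm thick, 12 mm high above the disc's upper face. Push a rib sideways to turn the disc.

How it is judged:
On the way, in this order (a step that is already met when the one before it is completed fails the run):
1. the notch is turned over the pin while the disc still rides high ((value of joint disc between -6.41319 and -6.15319 rad or value of joint disc between -0.13 and 0.13 rad or value of joint disc between 6.15319 and 6.41319 rad or value of joint disc between 12.4364 and 12.6964 rad) and value of joint seat below 0.005 m), for 0.1 s.
2. the disc is pressed down home over the pin ((value of joint disc between -6.41319 and -6.15319 rad or value of joint disc between -0.13 and 0.13 rad or value of joint disc between 6.15319 and 6.41319 rad or value of joint disc between 12.4364 and 12.6964 rad) and value of joint seat above 0.0085 m), for 0.2 s.
At the end, for the whole second after the job is handed in: The disc is pressed down at least 8.5 mm of its 10 mm travel with its notch over the pin (within 0.13 rad), and is at rest (all of step 2 and velocity of joint disc between -0.05 and 0.05 rad/s); the robot touches nothing.
It fails at once if the disc is lifted (more than 4 mm above where it rode) (value of joint seat below -0.004 m).
It fails at once if the disc is gripped or forced (fingers bear on it with more than 40 N) (contact force between the fingers and disc above 40 N).
It fails at once if a bystander is pushed or carried more than 25 mm, or tipped (distance of any of spice_herbs, spice_paprika, salt_shaker, green_tumbler, egg_timer, cork_stopper, teaspoon from where it was at the start of the episode above 0.025 m or angle between any of spice_herbs, spice_paprika, salt_shaker, green_tumbler, egg_timer, cork_stopper, teaspoon's own z axis and vertical above 0.5 rad).
It also fails if it takes over 64 s, if anything falls off the work surface, if the arm or the gripper's body presses on something with over 40 N, if the wrist force passes 120 N, or if a joint passes its speed limit or range.

ROBOT

A 6-joint arm with a two-finger parallel gripper is mounted at the origin on a cart in front of the work surface, level with it; the furniture and walls round the work are solid. World frame = base frame: x ahead of the robot, y to its left, z up, the work surface at z = 0. Lengths are in m, angles in rad, forces in N, time in s.
With the tool pointing down it reaches from about 0.3 to 0.775 m from the base axis. Payload 14.6 kg.
Tool frame: the origin (TCP) lies between the finger pads; the fingertips stand 14 mm ahead of it and the grasp point (between the pads) lies 5 mm behind it; z points along the fingers, y is the line along which they close (so a half turn about z gives the same grasp; the last joint's range is limited). The gripper opens to 85 mm and grips with 20 to 120 N. Pads are 22 mm wide; open, the fingers measure 114 mm over their backs; the gripper's body (76 mm by 85 mm) begins 54 mm behind the grasp point. The pads swing forward as they close: fully open they stand 13 mm farther back than shut.
Start: joints at [1.105, 0.3, 1.521, -0, 1.321, -0.067], TCP at [0.214, 0.507, 0.214] pointing down, gripper open.
Joint ranges: [-3.03, 3.03], [-0.79, 2.21], [0.23, 2.52], [-1.04, 4.18], [0, 3.07], [-2.55, 2.55]. Speed limits (rad/s): [2.22, 2.22, 2.57, 3.14, 3.14, 3.14].

INTERFACE

Orientations are given as a unit quaternion [w, x, y, z].
In Python, from workcell import r gives the robot as it stands.
- The arm moves only by the tool drive_tool, never from a script. Its argument "targets" is text: rows parted by semicolons, each of 5 numbers parted by spaces: the opening, from 0 (shut) to 1 (fully open), then the shift along the world's x, y, z in units of 50 mm (1.0 is 50 mm), then the turn about the world's z in units of 5 degrees (1.0 is 5 degrees). In form: fingers dx dy dz turn; .... A call has 1 to 12 rows; each row shifts and turns the commanded pose from where the row before left it; what a row does not reach is not made up. A row lasts 1/8 s, in which the tool goes at most 62.5 mm and 10.7 degrees, less where a joint would pass 70% of its speed; a pose out of reach is approached as far as the arm can. A call is refused whole if a number of a shift passes 1 or a number of a turn 1, either way. A call with a gripper value outside its range is refused whole. The fingers move at their own pace and stop on an object; "squeeze" is the grip in N (left out, the last holds). Time passes only in rows, so rows that do not move let the fingers close. It gives the time, the measured TCP pose, the force, the opening and the grip force at its end, in the units of the state.
- r.get_obs(): the state, without advancing time (a new reading comes with each control period).
- r.grab_frame(name): name is "side" or "top" or "wrist"; returns a dict with "pixels" (384x512x3 uint8, blue, green, red), "fov_y" (degrees; the focal length in pixels is half the picture's height over the tangent of half this angle, whatever the lens; pixels are square), "cx", "cy" (the principal point, pixels), "world_to_cam" (4x4, takes a point from world to camera coordinates); the wrist camera has in their place "tool_from_camera" (4x4, takes a point from camera to tool coordinates, whose origin is the TCP and whose axes are the flange's). Camera axes: x right, y up, looking along -z (the intrinsics and any distortion apply to the point x, -y, -z); pixel columns grow to the right and rows downward; lengths in m; the calibration is good to about 2 mm. A picture is of the moment at which its call begins: read the wrist's pose just before it. There is no depth.
- r.sign_off(): hands the job in; it is judged then, once.
Trained networks look in the newest picture that a camera, given by its name, has taken for a name from the list of things; names that differ only in an ending like _2 or _b are one class to them, and where a whole thing is asked for, a point or a joint stands for the part that bears it (a point fixed in the world has none). Each returns a list of dicts, best first, with "confidence" (0 to 1); they miss things now and then, are a little off and sometimes report something else, mostly with a low value. They report only what shows in the picture. A call takes as long as a camera call.
- r.silhouettes(target, camera): "pixels" (384x512 bool, what is visible of it) and "at" ([row, column] in pixels, amid what is visible of it).
The state is a dict: "t": time; "joint_positions": joint angles; "dq": joint speeds; "joint_efforts": joint torques, N m; "ee_pos": TCP position; "tool_rot": TCP orientation; "contact_force": force on the tool from outside, world axes, zero at the start; "ft_torque": the same for the moment, N m; "gripper_width": finger opening in m; "grip_force": force on a finger pad.
Only numpy, scipy, OpenCV 4.12 (cv2) and the standard library are available. Lean on these libraries where they do the work, as an engineer would, in place of code of your own. Each camera call takes 0.05 s, during which the arm holds its last target. There are 200 camera calls.

## Working session

There is one attempt and no reset: what is moved stays moved. The work goes in short steps, Python scripts to look and compute and a tool call to move; the robot and the scene stay as the last step left them, time stands still between calls to the robot, and variables do not carry over. Pictures are saved under pics/ and viewed, at most 10 in all, crops included, and the job is handed in when it is done.

Besides the shell and the picture viewer there is one more tool, called after "Request:" as name(argument=value, ...) on one line, values as JSON. drive_tool: Moves the arm, as the interface text tells. Its arguments: {"type":"object","properties":{"targets":{"type":"string"},"squeeze":{"type":"number"}},"required":["targets"]}

```bash
mkdir -p pics; ls; cat > h.py <<'E'
import numpy as np,cv2
from workcell import r
def f(fr): return fr["pixels"].shape[0]/2/np.tan(np.radians(fr["fov_y"])/2)
def ray(fr,row,col):
    "world origin+dir for a fixed camera"
    F=f(fr);M=np.linalg.inv(fr["world_to_cam"])
    d=np.array([(col-fr["cx"])/F,-(row-fr["cy"])/F,-1.])
    return M[:3,3],M[:3,:3]@d
def atz(fr,row,col,z):
    o,d=ray(fr,row,col);return o+d*(z-o[2])/d[2]
def proj(fr,p):
    c=fr["world_to_cam"]@np.r_[p,1];F=f(fr)
    return fr["cy"]-F*c[1]/-c[2]*1, fr["cx"]+F*c[0]/-c[2]
def tri(a,b):
    A=np.zeros((3,3));B=np.zeros(3)
    for o,d in (a,b):
        d=d/np.linalg.norm(d);P=np.eye(3)-np.outer(d,d);A+=P;B+=P@o
    return np.linalg.solve(A,B)
E
python3 - <<'E'
from h import *
np.set_printoptions(precision=3,suppress=True)
ims=[];R={}
for c in("top","side"):
    fr=r.grab_frame(c);cv2.imwrite(f"pics/{c}0.png",fr["pixels"])
    print(c,[k for k in fr],fr["fov_y"],np.linalg.inv(fr["world_to_cam"])[:3,3])
    for n in("cap_top","notch","pin_tip","rib","disc","processor_base","spice_herbs","spice_paprika","salt_shaker","green_tumbler","egg_timer","cork_stopper","teaspoon"):
        for s in r.silhouettes(n,c)[:4]:
            a=s["at"];z={"cap_top":.1,"notch":.08,"pin_tip":.073,"rib":.092}.get(n,.05)
            print(n,round(s["confidence"],2),np.array(a),s["pixels"].sum(),atz(fr,*a,z))
            R.setdefault((n,c),ray(fr,*a))
for n in("cap_top","notch","pin_tip","rib"):
    if (n,"top") in R and (n,"side") in R: print(n,tri(R[n,"top"],R[n,"side"]))
print(r.get_obs())
E
```

```text
pics
top ['pixels', 'fov_y', 'cx', 'cy', 'world_to_cam'] 56.40342412031145 [ 0.434 -0.129  0.944]
cap_top 0.93 [187.4 257.8] 2546 [ 0.555 -0.116  0.1  ]
notch 0.96 [185.9 258.5] 2466 [ 0.561 -0.118  0.08 ]
pin_tip 0.85 [188.6 258.7] 3605 [ 0.556 -0.118  0.073]
rib 0.68 [187.3 259.3] 2471 [ 0.556 -0.12   0.092]
rib 0.66 [186.4 346. ] 447 [ 0.558 -0.327  0.092]
disc 0.61 [184.4 256. ] 2578 [ 0.57  -0.111  0.05 ]
processor_base 0.86 [192.1 258.6] 3516 [ 0.55  -0.117  0.05 ]
spice_herbs 0.85 [128.  247.3] 472 [ 0.717 -0.088  0.05 ]
spice_herbs 0.55 [276.7 308.2] 343 [ 0.343 -0.238  0.05 ]
spice_paprika 0.78 [123.2 172.9] 471 [0.731 0.106 0.05 ]
salt_shaker 0.64 [128.3 217. ] 252 [ 0.717 -0.009  0.05 ]
salt_shaker 0.4 [185.9 256.9] 2501 [ 0.566 -0.113  0.05 ]
green_tumbler 0.72 [128.6 296.1] 878 [ 0.715 -0.214  0.05 ]
egg_timer 0.73 [186.2 346.6] 457 [ 0.565 -0.338  0.05 ]
cork_stopper 0.5 [231.  342.9] 155 [ 0.453 -0.325  0.05 ]
teaspoon 0.62 [274.5 312.4] 355 [ 0.348 -0.248  0.05 ]
side ['pixels', 'fov_y', 'cx', 'cy', 'world_to_cam'] 49.02503631764023 [ 0.114 -0.786  0.562]
cap_top 0.65
[... 605 characters left out ...]
imer 0.19 [200.4 253.1] 3979 [ 0.541 -0.128  0.05 ]
teaspoon 0.68 [280.4 190.2] 373 [ 0.314 -0.28   0.05 ]
cap_top [ 0.559 -0.117  0.079]
notch [ 0.561 -0.117  0.078]
pin_tip [ 0.557 -0.115  0.035]
rib [ 0.555 -0.118  0.082]
{'t': 1.4, 'joint_positions': array([ 1.105,  0.3  ,  1.521,  0.   ,  1.321, -0.067]), 'dq': array([ 0.   ,  0.   , -0.001,  0.   , -0.001, -0.001]), 'joint_efforts': array([  0.001, -54.337, -36.196,  -0.   ,   0.001,  -0.   ]), 'ee_pos': array([0.214, 0.507, 0.214]), 'tool_rot': array([-0.   ,  0.198,  0.98 ,  0.   ]), 'contact_force': array([-0.51 ,  0.099,  0.258]), 'ft_torque': array([ 0.055,  0.008, -0.013]), 'grip_force': 0.0, 'gripper_width': 0.08538977990754341}
```

```bash
python3 - <<'E'
import cv2,numpy as np
a=cv2.imread("pics/top0.png")[130:250,195:325];b=cv2.imread("pics/side0.png")[130:250,195:325]
cv2.imwrite("pics/c0.png",cv2.resize(np.vstack([np.hstack([a,b])]),None,fx=3,fy=3,interpolation=cv2.INTER_CUBIC))
E
```

```text
(no output)
```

View pics/c0.png

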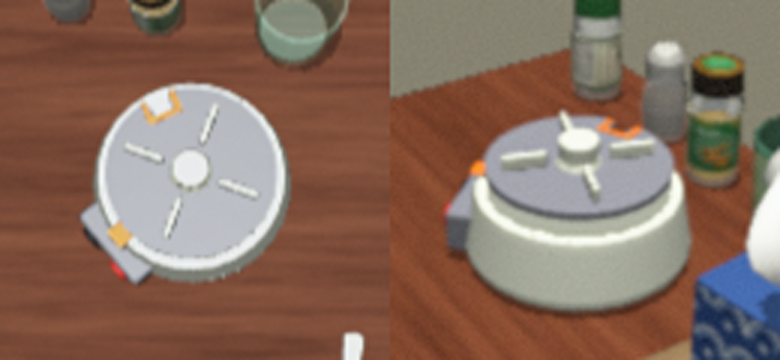

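View pics/top0.png

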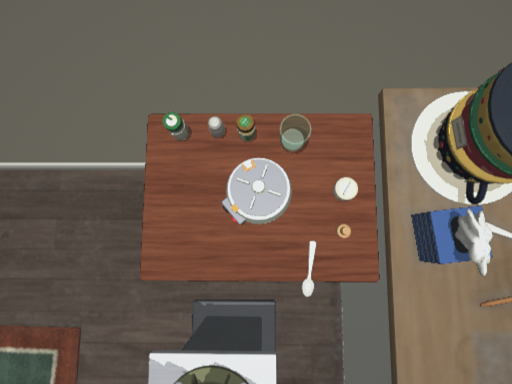

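The crop shows the cap at about (row 186, col 258), the orange-edged notch at (165, 248), the orange tab at (208, 235) by the panel, and four white ribs. Next I'll measure these precisely.

```bash
cat >> h.py <<'E'
def blobs(im,box,lo,hi,amin=3):
    m=cv2.inRange(cv2.cvtColor(im,cv2.COLOR_BGR2HSV),lo,hi);k=np.zeros_like(m);r0,r1,c0,c1=box;k[r0:r1,c0:c1]=m[r0:r1,c0:c1]
    n,l,s,c=cv2.connectedComponentsWithStats(k)
    return [(c[i][1],c[i][0],s[i][4],l==i) for i in range(1,n) if s[i][4]>=amin]
E
python3 - <<'E'
from h import *
np.set_printoptions(precision=4,suppress=True)
fr=r.grab_frame("top");im=fr["pixels"]
box=(150,225,215,300)
for b in blobs(im,box,(5,90,120),(25,255,255)): print("orange",b[:3],atz(fr,b[0],b[1],.08),atz(fr,b[0],b[1],.06))
# disc grey ellipse
S=r.silhouettes("disc","top")
g=im.astype(int); print("centre px",g[180,245],g[186,258],g[175,263], g[160,270])
for b in blobs(im,box,(0,0,215),(180,40,255)): print("white",b[:3],atz(fr,b[0],b[1],.1),atz(fr,b[0],b[1],.092))
for n in ("disc","notch","cap_top"):
    s=r.silhouettes(n,"top")[0]["pixels"].astype(np.uint8)
    c=max(cv2.findContours(s,0,1)[0],key=cv2.contourArea)
    w=np.array([atz(fr,y,x,.08)[:2] for x,y in c[:,0]])
    e=cv2.minEnclosingCircle((w*1000).astype(np.float32)); print(n,e)
fs=r.grab_frame("side")
for b in blobs(fs["pixels"],(150,230,215,300),(3,120,120),(25,255,255)): print("s-orange",b[:3],atz(fs,b[0],b[1],.08),atz(fs,b[0],b[1],.06))
# cap by side pixel from crop (578,133)/3
print(tri(ray(fr,186.3,258.3),ray(fs,130+138/3,195+(578-390)/3)),atz(fs,130+136/3,195+188/3,.1))
E
```

```text
orange (np.float64(163.13059984813972), np.float64(259.9855732725892), np.int32(1317)) [ 0.6181 -0.1212  0.08  ] [ 0.6223 -0.121   0.06  ]
orange (np.float64(166.3095238095238), np.float64(248.8095238095238), np.int32(42)) [ 0.6102 -0.0937  0.08  ] [ 0.6142 -0.0928  0.06  ]
orange (np.float64(185.52941176470588), np.float64(218.64705882352942), np.int32(17)) [ 0.5624 -0.0201  0.08  ] [ 0.5654 -0.0176  0.06  ]
orange (np.float64(213.06344410876133), np.float64(222.01208459214502), np.int32(331)) [ 0.4951 -0.0295  0.08  ] [ 0.4965 -0.0271  0.06  ]
orange (np.float64(213.1552511415525), np.float64(289.95205479452056), np.int32(438)) [ 0.4951 -0.1934  0.08  ] [ 0.4965 -0.1949  0.06  ]
orange (np.float64(207.8684210526316), np.float64(234.39473684210526), np.int32(38)) [ 0.5077 -0.0593  0.08  ] [ 0.5094 -0.0577  0.06  ]
orange (np.float64(223.61111111111111), np.float64(250.55555555555554), np.int32(18)) [ 0.4698 -0.0986  0.08  ] [ 0.4707 -0.0979  0.06  ]
orange (np.float64(224.0), np.float64(281.0), np.int32(7)) [ 0.469  -0.1717  0.08  ] [ 0.4698 -0.1726  0.06  ]
centre px [200 203 200] 
[... 2026 characters left out ...]
183.03030303030303), np.float64(291.3636363636364), np.int32(33)) [ 0.6265 -0.1528  0.08  ] [ 0.6478 -0.1265  0.06  ]
s-orange (np.float64(186.33333333333334), np.float64(218.72043010752688), np.int32(93)) [ 0.4828 -0.0775  0.08  ] [ 0.498  -0.0481  0.06  ]
s-orange (np.float64(193.8), np.float64(298.4), np.int32(5)) [ 0.6118 -0.197   0.08  ] [ 0.6324 -0.1726  0.06  ]
s-orange (np.float64(214.0965909090909), np.float64(295.3011363636364), np.int32(176)) [ 0.5596 -0.2536  0.08  ] [ 0.5781 -0.2315  0.06  ]
s-orange (np.float64(224.260162601626), np.float64(219.78861788617886), np.int32(123)) [ 0.4163 -0.2022  0.08  ] [ 0.4288 -0.178   0.06  ]
[ 0.558  -0.1178  0.1024] [ 0.5627 -0.1122  0.1   ]
```

Request:
drive_tool(targets="0 0.3 -0.65 0 -0.98; 0 0.3 -0.65 0 -0.98; 0 0.3 -0.65 0 -0.98; 0 0.3 -0.65 0 -0.98; 0 0.3 -0.65 0 -0.98; 0 0.3 -0.65 0 -0.98; 0 0.3 -0.65 0 -0.98; 0 0.3 -0.65 0 -0.98; 0 0.3 -0.65 0 -0.98; 0 0.3 -0.65 0 -0.98; 0 0.3 -0.65 0 -0.98; 0 0.3 -0.65 0 -0.98", squeeze=20)

```text
t: 3.2
ee_pos: [0.394, 0.1157, 0.2146]
tool_rot: [0.0, 0.655, 0.756, 0.0]
contact_force: [-0.6, -0.4, -0.6]
gripper_width: 0.0002
grip_force: 0.0
```

Request:
drive_tool(targets="0 0.3 -0.65 0 -0.98; 0 0.3 -0.65 0 -0.98; 0 0.3 -0.65 0 -0.98; 0 0.3 -0.65 0 -0.98; 0 0.3 -0.65 0 -0.98; 0 0.3 -0.65 0 -0.98; 0 0.3 -0.65 0 -0.98; 0 0.3 -0.65 0 -0.98; 0 0 0 0 0")

```text
t: 4.32
ee_pos: [0.5138, -0.1448, 0.2139]
tool_rot: [-0.0, 0.87, 0.492, -0.0]
contact_force: [-0.7, 0.8, -0.7]
gripper_width: -0.0
grip_force: 0.0
```

```bash
cat >> h.py <<'E'
from scipy.spatial.transform import Rotation as Ro
def wrist(name):
    o=r.get_obs();fr=r.grab_frame("wrist");q=o["tool_rot"]
    T=np.eye(4);T[:3,:3]=Ro.from_quat([q[1],q[2],q[3],q[0]]).as_matrix();T[:3,3]=o["ee_pos"]
    fr["world_to_cam"]=np.linalg.inv(T@fr["tool_from_camera"]);cv2.imwrite(f"pics/{name}.png",fr["pixels"]);return fr
E
python3 - <<'E'
from h import *
np.set_printoptions(precision=4,suppress=True)
fr=wrist("w1");print(fr["fov_y"])
for p in([.5595,-.1168,.1],[.613,-.0925,.08],[.5094,-.0577,.06]): print(proj(fr,np.array(p)))
for b in blobs(fr["pixels"],(0,384,0,512),(5,110,150),(25,255,255),20): print("orange",b[:3],atz(fr,b[0],b[1],.08),atz(fr,b[0],b[1],.06))
E
```

```text
59.116166015100454
(np.float64(131.65110387091426), np.float64(286.65573016934246))
(np.float64(69.28530986467837), np.float64(326.8676402064114))
(np.float64(99.73629142752989), np.float64(200.90094869832313))
orange (np.float64(77.2429435483871), np.float64(145.11693548387098), np.int32(992)) [ 0.4826 -0.0211  0.08  ] [ 0.478  -0.0167  0.06  ]
orange (np.float64(32.46199407699901), np.float64(169.88647581441265), np.int32(1013)) [ 0.5192 -0.0041  0.08  ] [0.5172 0.0015 0.06  ]
orange (np.float64(21.330645161290324), np.float64(307.39381720430106), np.int32(1488)) [ 0.6164 -0.0532  0.08  ] [ 0.621 -0.051  0.06 ]
orange (np.float64(2.4545454545454546), np.float64(376.1363636363636), np.int32(22)) [ 0.6685 -0.0691  0.08  ] [ 0.6766 -0.068   0.06  ]
orange (np.float64(7.636792452830188), np.float64(419.9009433962264), np.int32(212)) [ 0.6961 -0.0899  0.08  ] [ 0.7061 -0.0902  0.06  ]
orange (np.float64(11.538461538461538), np.float64(183.69230769230768), np.int32(26)) [0.537  0.0027 0.08  ] [0.5362 0.0087 0.06  ]
orange (np.float64(21.040816326530614), np.float64(339.9387755102041), np
[... 4616 characters left out ...]
0.1738  0.06  ]
orange (np.float64(273.12142857142857), np.float64(157.77857142857144), np.int32(140)) [ 0.3882 -0.1715  0.08  ] [ 0.3771 -0.1774  0.06  ]
orange (np.float64(270.3235294117647), np.float64(344.2352941176471), np.int32(34)) [ 0.5428 -0.2611  0.08  ] [ 0.5423 -0.273   0.06  ]
orange (np.float64(308.12857142857143), np.float64(408.8142857142857), np.int32(70)) [ 0.5787 -0.3309  0.08  ] [ 0.5806 -0.3476  0.06  ]
orange (np.float64(334.5076923076923), np.float64(257.0153846153846), np.int32(65)) [ 0.4343 -0.2796  0.08  ] [ 0.4264 -0.2928  0.06  ]
orange (np.float64(339.5774647887324), np.float64(362.98591549295776), np.int32(71)) [ 0.5236 -0.3404  0.08  ] [ 0.5219 -0.3578  0.06  ]
```

View pics/w1.png

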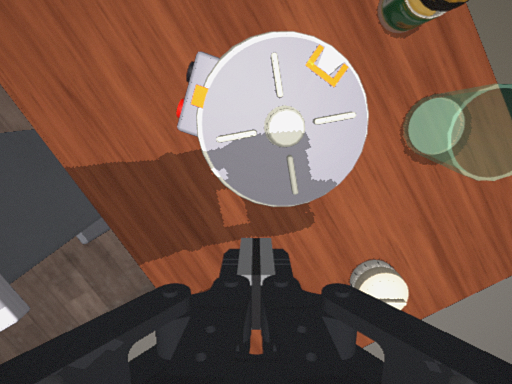

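The wrist view shows the cap at (127, 286), notch at (68, 325), tab at (96, 199), and shut fingertips at (240, 256). They agree on a +106° turn. Next I'll descend between two ribs.

Request:
drive_tool(targets="0 0.16 -0.04 -0.6 0; 0 0 0 -0.6 0; 0 0 0 -0.6 0; 0 0 0 -0.4 0; 0 0 0 -0.13 0; 0 0 0 0 0")

```text
t: 5.12
ee_pos: [0.5216, -0.1447, 0.0983]
tool_rot: [0.0, 0.869, 0.494, 0.0]
contact_force: [0.4, 0.1, 0.2]
gripper_width: 0.0001
grip_force: 0.0
```

```bash
python3 - <<'E'
from h import *
fr=r.grab_frame("side");a=fr["pixels"][110:250,190:330]
fr=wrist("w2")
cv2.imwrite("pics/c2.png",np.hstack([cv2.resize(a,(384,384),interpolation=2),fr["pixels"][:, :416]]))
o=r.get_obs();print(o["ee_pos"],o["contact_force"],o["tool_rot"])
E
```

```text
[ 0.52194054 -0.14506035  0.09888356] [ 0.78276665 -0.00940246  0.0008125 ] [5.18376836e-04 8.69589160e-01 4.93775475e-01 4.51963670e-04]
```

View pics/c2.png

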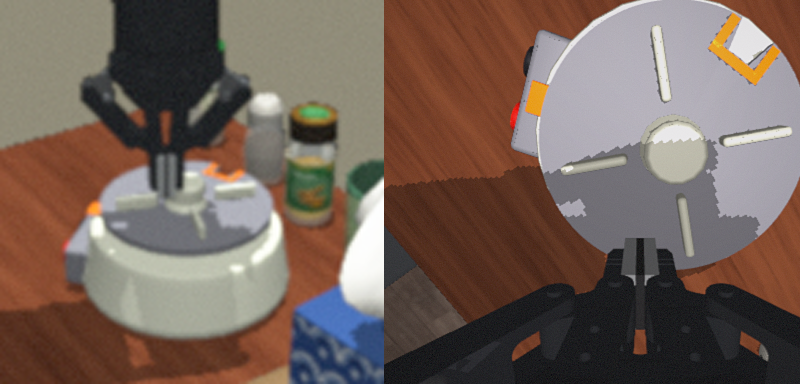

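```bash
python3 - <<'E'
import numpy as np
a=np.radians(216.9+5*np.arange(27));p=.0475*np.c_[np.cos(a),np.sin(a)]/.05
for i,d in enumerate(np.diff(p,axis=0)): print(i+1,d.round(3))
E
```

```text
1 [ 0.053 -0.064]
2 [ 0.058 -0.059]
3 [ 0.063 -0.054]
4 [ 0.067 -0.048]
5 [ 0.071 -0.042]
6 [ 0.075 -0.036]
7 [ 0.078 -0.029]
8 [ 0.08  -0.022]
9 [ 0.081 -0.015]
10 [ 0.082 -0.008]
11 [ 0.083 -0.001]
12 [0.083 0.006]
13 [0.082 0.014]
14 [0.08  0.021]
15 [0.078 0.028]
16 [0.075 0.034]
17 [0.072 0.041]
18 [0.068 0.047]
19 [0.064 0.053]
20 [0.059 0.058]
21 [0.054 0.063]
22 [0.048 0.067]
23 [0.042 0.071]
24 [0.036 0.075]
25 [0.029 0.078]
26 [0.022 0.08 ]
```

Request:
drive_tool(targets="0 0.053 -0.064 0 1; 0 0.058 -0.059 0 1; 0 0.063 -0.054 0 1; 0 0.067 -0.048 0 1; 0 0.071 -0.042 0 1; 0 0.075 -0.036 0 1; 0 0.078 -0.029 0 1; 0 0.08 -0.022 0 1; 0 0.081 -0.015 0 1; 0 0.082 -0.008 0 1; 0 0.083 -0.001 0 1; 0 0.083 0.006 0 1")

```text
t: 6.72
ee_pos: [0.5657, -0.1638, 0.0988]
tool_rot: [0.001, 0.505, 0.863, 0.0]
contact_force: [0.2, -1.2, -0.4]
gripper_width: -0.0003
grip_force: 0.0
```

```bash
cat >> h.py <<'E'
def measure(fr,ax=np.array([.5597,-.1168]),r0=.05):
    "orange blobs near the axis: angle, radius at z=.08 and z=.06"
    for b in blobs(fr["pixels"],(0,384,0,512),(10,140,150),(25,255,255),15):
        v=atz(fr,b[0],b[1],.08)[:2]-ax;w=atz(fr,b[0],b[1],.06)[:2]-ax
        if .04<np.hypot(*v)<.07 or .07<np.hypot(*w)<.085: print(np.round([b[0],b[1],b[2]]),"z80: %.1f deg %.4f"%(np.degrees(np.arctan2(v[1],v[0])),np.hypot(*v)),"z60: %.1f deg %.4f"%(np.degrees(np.arctan2(w[1],w[0])),np.hypot(*w)))
E
python3 - <<'E'
from h import *
fr=r.grab_frame("top");im=fr["pixels"];print("top");measure(fr)
fw=wrist("w3");print("wrist");measure(fw)
cv2.imwrite("pics/c3.png",np.hstack([cv2.resize(im[140:236,205:301],(384,384),interpolation=2),fw["pixels"][:, :416]]))
o=r.get_obs();print(o["ee_pos"],o["contact_force"],o["tool_rot"],o["t"])
E
```

```text
top
wrist
[  1. 254.  61.] z80: 133.1 deg 0.0726 z60: 132.3 deg 0.0776
[ 156.  397. 1026.] z80: 27.1 deg 0.0584 z60: 24.9 deg 0.0669
[ 0.56577439 -0.16378788  0.09872081] [-0.57185571  0.08000582 -0.96173211] [6.45932291e-04 5.05811242e-01 8.62643933e-01 1.23400525e-04] 6.825
```

View pics/c3.png

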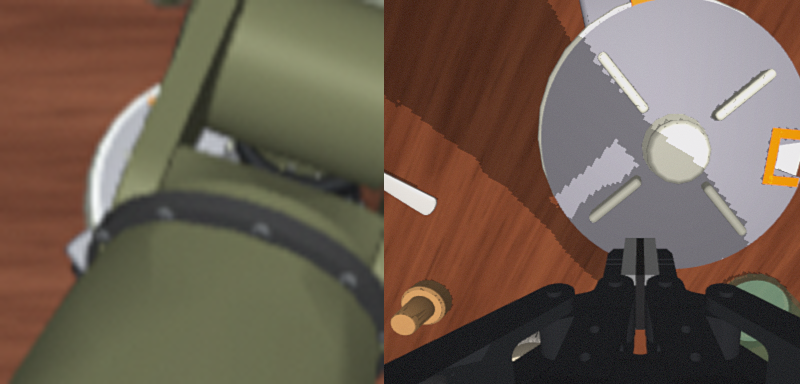

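```bash
python3 - <<'E'
from h import *
np.set_printoptions(precision=1,suppress=True)
ax=np.array([.5597,-.1168])
fw=wrist("w4");o=r.get_obs();p=o["ee_pos"]
print("tip in wrist",proj(fw,p+[0,0,-.014]),"ax cap",proj(fw,np.r_[ax,.1]),"axdisc",proj(fw,np.r_[ax,.08]))
print("cam pos",np.linalg.inv(fw["world_to_cam"])[:3,3]-p)
fs=r.grab_frame("side");P=proj(fs,p+[0,0,-.014]);print("tip in side",P)
im=cv2.resize(fs["pixels"][140:220,200:300],None,fx=7,fy=7,interpolation=2)
cv2.circle(im,(int((P[1]-200)*7),int((P[0]-140)*7)),5,(0,0,255),1)
cv2.imwrite("pics/c4.png",im)
E
```

```text
tip in wrist (np.float64(232.4077348106723), np.float64(252.84926552304148)) ax cap (np.float64(157.17715673505828), np.float64(290.3722709361721)) axdisc (np.float64(151.32479226756996), np.float64(286.5806650312686))
cam pos [-0.   0.1  0.2]
tip in side (np.float64(191.2683321760755), np.float64(271.9058298363066))
```

View pics/c4.png

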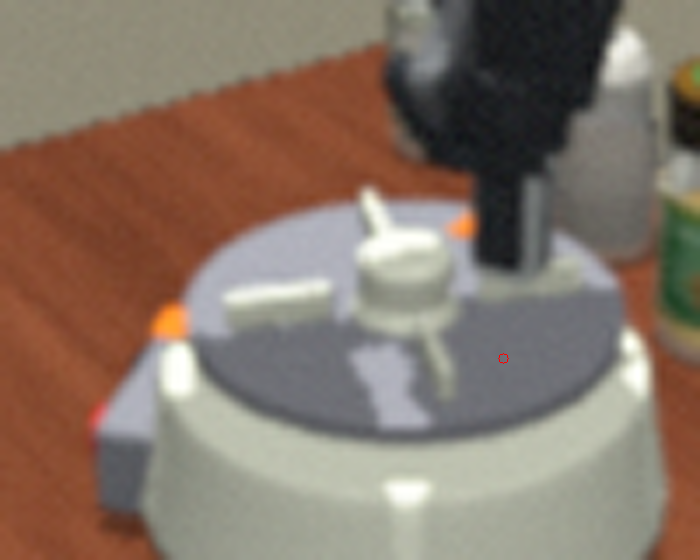

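The side crop shows the shut fingertip at about (178, 273). That is well above the disc, and above where I projected it (191, 272). It passed over the rib, so I'll estimate the real tip height.

```bash
python3 - <<'E'
from h import *
np.set_printoptions(precision=4,suppress=True)
fs=r.grab_frame("side");fw=wrist("w5");o=r.get_obs();p=o["ee_pos"];print(o["t"],p,o["joint_positions"])
for z in (.085,.1,.115,.13): print(z,proj(fs,np.r_[p[:2],z]),proj(fw,np.r_[p[:2],z]))
print("cam",np.linalg.inv(fw["world_to_cam"])[:3])
# check wrist-cam height via white base edge: project circle r=.087 z=.06 and disc r=.07 z=.08, print extents
for R,z in((.087,.06),(.07,.08)):
    q=np.array([proj(fw,np.array([.5597+R*np.cos(t),-.1168+R*np.sin(t),z])) for t in np.linspace(0,6.28,200)])
    print(R,q.min(0),q.max(0))
S=r.silhouettes("disc","wrist")
for s in S[:2]:
    y,x=np.nonzero(s["pixels"]);print(s["confidence"],y.min(),x.min(),y.max(),x.max())
im=fw["pixels"].copy()
for R,z,c in((.07,.08,(0,0,255)),):
    for t in np.linspace(0,6.28,150):
        a=proj(fw,np.array([.5597+R*np.cos(t),-.1168+R*np.sin(t),z]));cv2.circle(im,(int(a[1]),int(a[0])),0,c,-1)
cv2.imwrite("pics/c5.png",im)
E
```

```text
7.025 [ 0.5652 -0.1638  0.0982] [-0.3443  0.4999  1.5263  0.      1.115  -0.8515]
0.085 (np.float64(191.12543406196693), np.float64(271.80511026872546)) (np.float64(233.19842502645355), np.float64(253.16107129793963))
0.1 (np.float64(185.1388740708023), np.float64(271.9847315782811)) (np.float64(244.2207384240208), np.float64(252.9664406382084))
0.115 (np.float64(179.04612462576353), np.float64(272.1675390062076)) (np.float64(257.2857753109313), np.float64(252.7357398173378))
0.13 (np.float64(172.84433506548868), np.float64(272.35361808401683)) (np.float64(273.0193840162349), np.float64(252.45791768220036))
cam [[ 0.8745 -0.4671 -0.1305  0.5332]
 [ 0.485   0.8427  0.2339 -0.1034]
 [ 0.0008 -0.2678  0.9635  0.2579]]
0.087 [-22.832  134.0376] [281.0359 434.835 ]
0.07 [  3.0352 153.5596] [272.2034 421.4376]
0.75 0 157 269 426
```

View pics/c5.png

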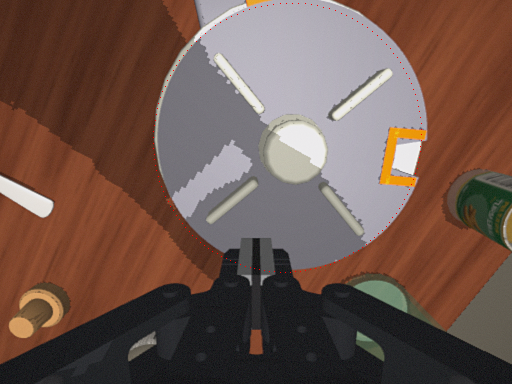

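The reported pose is right: the red circle matches the disc rim. The fingertips end nearer z = 0.112–0.117 than 0.085. I'll go back to the starting gap at this height, then lower with checks.

Request:
drive_tool(targets="0 -0.072 0.031 0 -1; 0 -0.072 0.031 0 -1; 0 -0.072 0.031 0 -1; 0 -0.072 0.031 0 -1; 0 -0.072 0.031 0 -1; 0 -0.072 0.031 0 -1; 0 -0.072 0.031 0 -1; 0 -0.072 0.031 0 -1; 0 -0.072 0.031 0 -1; 0 -0.072 0.031 0 -1; 0 -0.072 0.031 0 -1; 0 -0.072 0.031 0 -1")

```text
t: 8.57
ee_pos: [0.5219, -0.1451, 0.098]
tool_rot: [0.0, 0.871, 0.492, 0.0]
contact_force: [0.2, -0.3, 1.0]
gripper_width: -0.0001
grip_force: 0.0
```

Request:
drive_tool(targets="0 0 0 -0.1 0; 0 0 0 -0.1 0; 0 0 0 -0.1 0; 0 0 0 0 0; 0 0 0 0 0")

```text
t: 9.2
ee_pos: [0.5221, -0.1452, 0.0829]
tool_rot: [0.0, 0.87, 0.494, 0.0]
contact_force: [0.3, 0.2, -0.1]
gripper_width: 0.0001
grip_force: 0.0
```

```bash
python3 - <<'E'
from h import *
np.set_printoptions(precision=4,suppress=True)
fs=r.grab_frame("side");o=r.get_obs();p=o["ee_pos"];print(o["t"],p,o["contact_force"])
for z in (.085,.1,.115): print(z,proj(fs,np.r_[p[:2],z]))
im=fs["pixels"]
cv2.imwrite("pics/c6.png",cv2.resize(im[140:220,200:300],None,fx=7,fy=7,interpolation=2))
E
```

```text
9.25 [ 0.5222 -0.1452  0.083 ] [-0.2189  0.2878  0.1733]
0.085 (np.float64(193.0138674484536), np.float64(250.24274133089887))
0.1 (np.float64(187.00010160952095), np.float64(250.2327345241631))
0.115 (np.float64(180.87887399518715), np.float64(250.22254890281323))
```

View pics/c6.png

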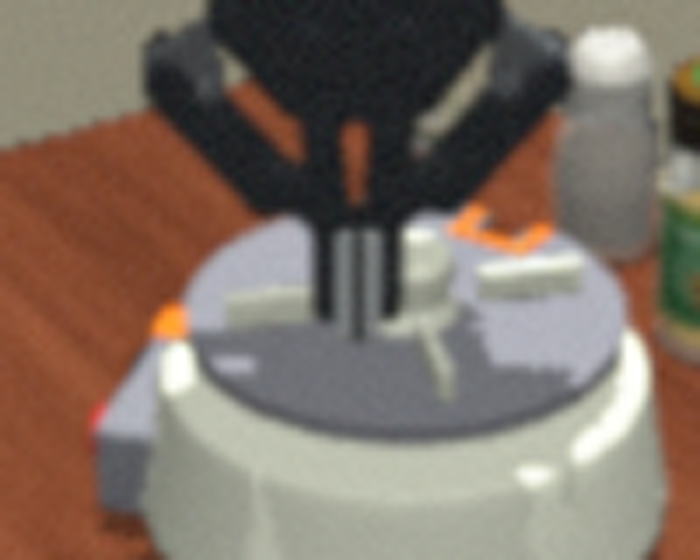

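The side crop shows the tip's bottom at about (188, 251), which is z ≈ 0.095–0.098, still above the rib tops. I'll lower in small steps while watching the force.

Request:
drive_tool(targets="0 0 0 -0.1 0; 0 0 0 0 0")

```text
t: 9.5
ee_pos: [0.5218, -0.1451, 0.0774]
tool_rot: [-0.0, 0.87, 0.494, -0.0]
contact_force: [-0.0, 0.0, 0.2]
gripper_width: -0.0004
grip_force: 0.0
```

Request:
drive_tool(targets="0 0 0 -0.06 0; 0 0 0 0 0")

```text
t: 9.75
ee_pos: [0.522, -0.1451, 0.0747]
tool_rot: [-0.0, 0.87, 0.494, -0.0]
contact_force: [-0.0, 0.6, 0.3]
gripper_width: -0.0
grip_force: 0.0
```

Request:
drive_tool(targets="0 0 0 -0.04 0; 0 0 0 0 0")

```text
t: 10.0
ee_pos: [0.522, -0.1452, 0.0727]
tool_rot: [-0.0, 0.87, 0.494, -0.0]
contact_force: [0.3, -0.7, -0.6]
gripper_width: 0.0002
grip_force: 0.0
```

Request:
drive_tool(targets="0 0 0 -0.04 0; 0 0 0 0 0")

```text
t: 10.25
ee_pos: [0.522, -0.1451, 0.0707]
tool_rot: [-0.0, 0.87, 0.494, -0.0]
contact_force: [0.2, 0.4, 0.3]
gripper_width: 0.0001
grip_force: 0.0
```

Request:
drive_tool(targets="0 0 0 -0.03 0; 0 0 0 0 0")

```text
t: 10.5
ee_pos: [0.522, -0.1451, 0.0693]
tool_rot: [-0.0, 0.87, 0.494, -0.0]
contact_force: [0.8, -0.3, 0.1]
gripper_width: 0.0003
grip_force: 0.0
```

```bash
python3 - <<'E'
from h import *
fs=r.grab_frame("side");fw=wrist("w7")
a=cv2.resize(fs["pixels"][155:205,225:275],(400,400),interpolation=2);b=cv2.resize(fw["pixels"][140:300,180:340],(400,400),interpolation=2)
cv2.imwrite("pics/c7.png",np.hstack([a,b]));o=r.get_obs();print(o["ee_pos"],o["contact_force"]);measure(fw)
E
```

```text
[ 0.52206143 -0.14516829  0.06936169] [-1.20650709 -0.17092022  0.47881074]
[  43.  377. 1860.] z80: 26.5 deg 0.0582 z60: 23.1 deg 0.0645
[ 96. 132. 640.] z80: 126.9 deg 0.0754 z60: 128.5 deg 0.0821
```

View pics/c7.png

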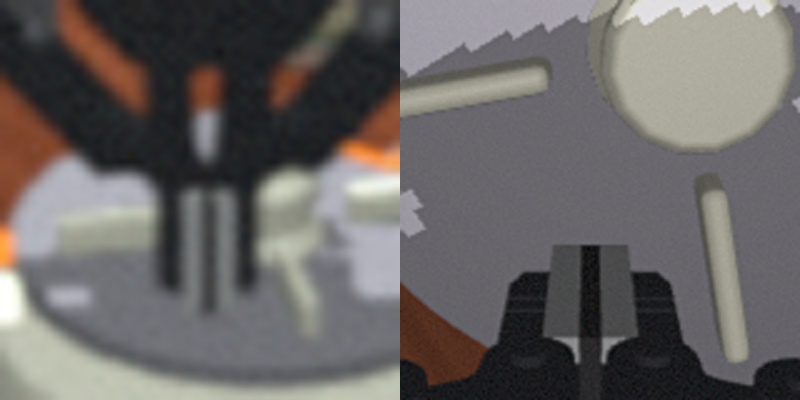

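The side crop puts the tip at about (194, 251), z ≈ 0.084. In the wrist crop it is level with the rib and to its left. Now I'll push.

Request:
drive_tool(targets="0 0.053 -0.064 0 1; 0 0.058 -0.059 0 1; 0 0.063 -0.054 0 1; 0 0.067 -0.048 0 1; 0 0.071 -0.042 0 1; 0 0.075 -0.036 0 1; 0 0.078 -0.029 0 1; 0 0.08 -0.022 0 1")

```text
t: 11.6
ee_pos: [0.5493, -0.1628, 0.0693]
tool_rot: [-0.0, 0.647, 0.762, -0.0]
contact_force: [-1.0, 0.6, -0.0]
gripper_width: -0.0001
grip_force: 0.5
```

```bash
python3 - <<'E'
from h import *
o=r.get_obs();print(o["ee_pos"],o["contact_force"],o["tool_rot"],o["t"]);measure(wrist("w8"))
E
```

```text
[ 0.54930405 -0.16281799  0.06932799] [-0.98230205  0.58341552 -0.03047691] [-2.39106283e-04  6.47335292e-01  7.62205325e-01 -6.29437295e-05] 11.6
[  5. 196. 268.] z80: 132.0 deg 0.0741 z60: 132.0 deg 0.0801
[  75.  409. 1787.] z80: 47.0 deg 0.0592 z60: 43.6 deg 0.0670
```

Request:
drive_tool(targets="0 0.081 -0.015 0 1; 0 0.082 -0.008 0 1; 0 0.083 -0.001 0 1; 0 0.083 0.006 0 1; 0 0.082 0.014 0 1; 0 0.08 0.021 0 1; 0 0.078 0.028 0 1; 0 0.075 0.034 0 1; 0 0.072 0.041 0 1; 0 0.068 0.047 0 1; 0 0.064 0.053 0 1; 0 0.059 0.058 0 1")

```text
t: 13.15
ee_pos: [0.5947, -0.1491, 0.0694]
tool_rot: [0.0, 0.18, 0.984, -0.0]
contact_force: [0.2, -0.6, -0.7]
gripper_width: -0.0002
grip_force: 0.6
```

```bash
python3 - <<'E'
from h import *
o=r.get_obs();print(o["ee_pos"],o["contact_force"],o["tool_rot"],o["joint_positions"]);fr=wrist("w9");measure(fr)
fs=r.grab_frame("side")
for b in blobs(fs["pixels"],(160,200,210,300),(3,120,140),(25,255,255),8): print("side",b[:3])
print("px pin top (73mm) / notch now / cap:",[np.round(proj(fs,np.array(p)),1) for p in([.5597+.063*np.cos(2.274),-.1168+.063*np.sin(2.274),.08],[.5597,-.1168,.1])])
fr=r.grab_frame("top");measure(fr)
E
```

```text
[ 0.59474314 -0.14911271  0.06943076] [ 0.19161086 -0.63791618 -0.69261625] [ 1.08973850e-04  1.80340763e-01  9.83604175e-01 -1.57824393e-04] [-3.05258924e-01  5.85451019e-01  1.46719798e+00 -3.23116751e-04
  1.08868838e+00 -1.51323970e+00]
[  2. 398.  72.] z80: 126.2 deg 0.0732 z60: 123.7 deg 0.0817
[  80.  413. 1768.] z80: 102.5 deg 0.0591 z60: 99.3 deg 0.0672
side (np.float64(162.96610169491527), np.float64(238.05084745762713), np.int32(59))
side (np.float64(161.77777777777777), np.float64(250.5185185185185), np.int32(27))
side (np.float64(166.3), np.float64(230.7), np.int32(10))
side (np.float64(166.73684210526315), np.float64(270.3157894736842), np.int32(19))
side (np.float64(174.15384615384616), np.float64(238.3653846153846), np.int32(52))
side (np.float64(182.8421052631579), np.float64(291.0), np.int32(19))
side (np.float64(185.26923076923077), np.float64(223.65384615384616), np.int32(26))
side (np.float64(187.36363636363637), np.float64(214.45454545454547), np.int32(11))
side (np.float64(194.69767441860466), np.float64(211.97674418604652), np.int32(43))
px pin top (73mm) / notch now / cap: [array([180.2, 230.9]), array([176.6, 257.7])]
```

Request:
drive_tool(targets="0 0.054 0.063 0 1; 0 0.048 0.067 0 1; 0 0.042 0.071 0 1; 0 0.036 0.075 0 1; 0 0 0 0 0")

```text
t: 13.92
ee_pos: [0.6036, -0.1351, 0.0694]
tool_rot: [-0.0, 0.009, 1.0, 0.0]
contact_force: [0.7, -0.2, -0.1]
gripper_width: -0.0002
grip_force: 0.0
```

```bash
cat > m.py <<'E'
from h import *
o=r.get_obs();p=o["ee_pos"];print(p,o["contact_force"],o["tool_rot"],o["t"]);v=p[:2]-[.5597,-.1168];print("pusher ang",np.degrees(np.arctan2(v[1],v[0])),np.hypot(*v))
fr=wrist("wm");measure(fr)
# fit disc rotation: bright ribs/cap vs model, search axis xy + angle maximizing brightness contrast along rim/notch orange
hsv=cv2.cvtColor(fr["pixels"],cv2.COLOR_BGR2HSV);org=cv2.inRange(hsv,(10,140,150),(25,255,255))
S=r.silhouettes("disc","wrist")[0]["pixels"].astype(np.uint8);c=max(cv2.findContours(S,0,1)[0],key=cv2.contourArea)[:,0]
c=np.array([q for q in c if 3<q[0]<508 and 3<q[1]<380])
w=np.array([atz(fr,y,x,.08)[:2] for x,y in c])
from scipy.optimize import least_squares
g=least_squares(lambda a:np.hypot(w[:,0]-a[0],w[:,1]-a[1])-.070,[.56,-.117],loss="soft_l1",f_scale=.001).x
print("axis from wrist rim",g,np.median(abs(np.hypot(*(w-g).T)-.07)))
measure(fr,g)
E
python3 m.py
```

```text
[ 0.60359579 -0.13510118  0.06935531] [ 0.68458453 -0.19016412 -0.14784878] [-2.33196713e-05  8.69566020e-03  9.99962191e-01  3.49139761e-05] 13.925
pusher ang -22.632394865523338 0.047558108854527784
[  68.  418. 2746.] z80: 124.8 deg 0.0624 z60: 121.8 deg 0.0709
axis from wrist rim [ 0.5595484  -0.11401339] 0.0007108199764418524
[  68.  418. 2746.] z80: 126.2 deg 0.0600 z60: 122.9 deg 0.0684
```

Request:
drive_tool(targets="0 -0.08 -0.18 0 0; 0 0 0 0.6 0; 0 0 0 0.8 0; 0 0 -0.2 0.8 0; 0 0 -0.2 0 0; 0 0 0 0 0")

```text
t: 14.78
ee_pos: [0.5991, -0.1651, 0.1785]
tool_rot: [-0.001, 0.008, 1.0, 0.0]
contact_force: [-0.5, 1.0, -0.4]
gripper_width: -0.0003
grip_force: 0.0
```

```bash
python3 m.py; python3 - <<'E'
from h import *
fr=wrist("w10");P=[proj(fr,np.array([.5597,-.1168,.1])),proj(fr,np.array([.519,-.069,.08]))];print(P)
np.save("w2c.npy",fr["world_to_cam"])
cv2.imwrite("pics/c10.png",cv2.resize(fr["pixels"],(800,600),interpolation=2))
E
```

```text
[ 0.59906593 -0.16507349  0.17847245] [-0.47885272  1.03319388 -0.35579234] [-5.41915789e-04  8.37790061e-03  9.99964749e-01  1.32492320e-04] 14.775
pusher ang -50.803535786014166 0.06228969509932941
[ 88. 390. 928.] z80: 125.3 deg 0.0636 z60: 122.2 deg 0.0703
axis from wrist rim [ 0.5607252  -0.11428388] 0.0004190674802242861
[ 88. 390. 928.] z80: 127.4 deg 0.0621 z60: 124.0 deg 0.0687
[205. 385.  23.] z80: 45.8 deg 0.0738 z60: 46.5 deg 0.0837
[(np.float64(143.33005546144034), np.float64(320.8494921983814)), (np.float64(82.42826137484185), np.float64(383.8753969444623))]
```

View pics/c10.png

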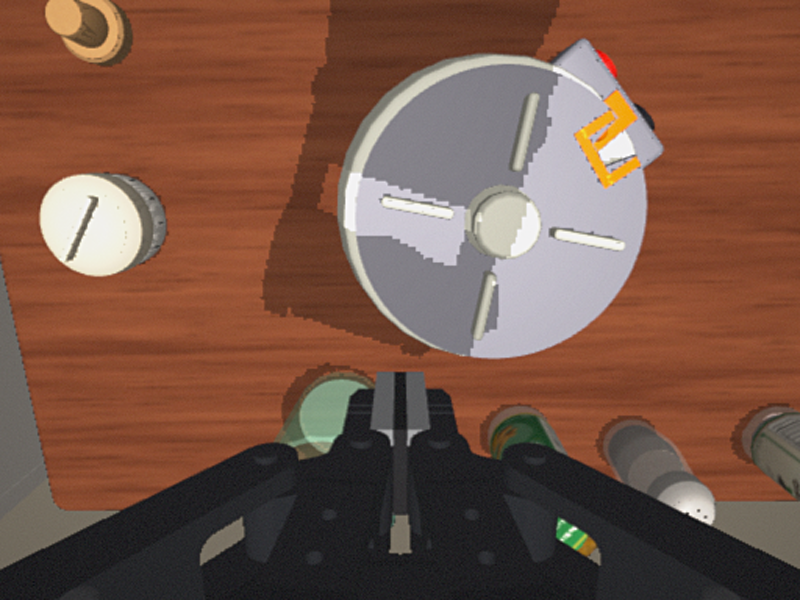

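```bash
python3 - <<'E'
from h import *
fr=r.grab_frame("wrist");fr["world_to_cam"]=np.load("w2c.npy");k=512/800
W=lambda x,y,z:atz(fr,y*k,x*k,z)[:2]
E=[((383,200),(452,214)),((555,232),(624,246)),((535,95),(517,167)),((491,275),(480,337))]
m=[]
for a,b in E:
    A,B=W(*a,.092),W(*b,.092);m.append((A+B)/2);d=B-A;print("rib line mod90",np.degrees(np.arctan2(d[1],d[0]))%90,np.linalg.norm(d))
m=np.array(m);c=m.mean(0);print("axis",c)
for v in m-c: print(np.degrees(np.arctan2(v[1],v[0])),np.hypot(*v))
print("cap",W(506,222,.1))
for q in((620,105),(621,110)): v=W(*q,.06)-c;print("tab",np.degrees(np.arctan2(v[1],v[0])),np.hypot(*v))
v=W(*((594,160)),.08)-c;print("notch back edge",np.degrees(np.arctan2(v[1],v[0])),np.hypot(*v))
# orange area components & panel
h=cv2.cvtColor(cv2.imread("pics/w10.png"),cv2.COLOR_BGR2HSV);o=cv2.inRange(h,(8,120,130),(28,255,255))[50:130,360:420]
for row in o[::2,5:]: print("".join("#" if x else "." for x in row))
E
```

```text
rib line mod90 77.78371596664887 0.03225142443734249
rib line mod90 77.79977497933187 0.03336867596413022
rib line mod90 77.77294979774268 0.0307578161416068
rib line mod90 81.77253961405803 0.031166253919798093
axis [ 0.56020556 -0.11381031]
-101.18526393189453 0.04081048592305234
78.58119074705812 0.04064954712560263
168.75362714845474 0.040698952368957854
-11.018650672564227 0.04053340802438122
cap [ 0.55886779 -0.11474598]
tab 131.08664696953565 0.08099193382416685
tab 129.49559128001712 0.08003090133486396
notch back edge 122.29554332696783 0.051175207362565436
..............................######################.##
...............................########################
.................................######################
..................................#####################
............................###.....###################
..........................######.....##################
........................##########....#################
.....................##############.....###############
.......................##############......############
.......................
[... 1012 characters left out ...]
........##########..........
..............#########.........#############.....####.
...............########......############......########
................#########..###########..........#######
.................###################............#######
..................##############.................######
...................##########....................######
.....................#####.......................######
......................#..........................####..
..................................................#####
......................................................#
.......................................................
.......................................................
```

The view shows the notch at about (612, 150), just short of the tab at (620, 106). The ribs put the notch at 123.8° against about 130.2° for the tab, so it needs roughly 6.4° more.

Request:
drive_tool(targets="0 0 0.2 -0.3 0; 0 0.01 0.22 -0.7 0; 0 0 0 -0.7 0; 0 0 0 -0.38 0; 0 0 0 -0.1 0; 0 0 0 0 0")

```text
t: 15.72
ee_pos: [0.6005, -0.1432, 0.071]
tool_rot: [0.0, 0.007, 1.0, -0.0]
contact_force: [0.1, -0.5, 0.0]
gripper_width: -0.0003
grip_force: 0.0
```

Request:
drive_tool(targets="0 0.03 0.07 0 0.3; 0 0.03 0.07 0 0.3; 0 0.03 0.07 0 0.3; 0 0.025 0.07 0 0.4; 0 0 0 0 0; 0 0 0 0 0")

```text
t: 16.48
ee_pos: [0.6059, -0.1291, 0.0703]
tool_rot: [-0.0, -0.049, 0.999, 0.0]
contact_force: [0.6, 0.1, 0.3]
gripper_width: -0.0002
grip_force: 0.0
```

Request:
drive_tool(targets="0 -0.08 -0.2 0 0; 0 0 0 0.6 -0.3; 0 0 0 0.8 -0.5; 0 -0.05 -0.2 0.8 -0.5; 0 -0.02 -0.2 0 0; 0 0 0 0 0; 0 0 0 0 0")

```text
t: 17.35
ee_pos: [0.5979, -0.159, 0.179]
tool_rot: [-0.001, 0.007, 1.0, 0.0]
contact_force: [1.0, 1.1, -0.0]
gripper_width: -0.0002
grip_force: 0.0
```

```bash
cat > fit.py <<'E'
from h import *
def ribfit(fr,im):
    g=cv2.GaussianBlur(cv2.cvtColor(im,cv2.COLOR_BGR2GRAY),(3,3),0).astype(np.float32)
    R=np.linspace(.027,.055,30);best=[]
    def samp(c,th,off,z):
        s=0;A=[]
        for k in range(4):
            t=th+k*np.pi/2;u=np.array([np.cos(t),np.sin(t)]);n=np.array([-u[1],u[0]])
            P=np.c_[c+R[:,None]*u+off*n,np.full(len(R),z),np.ones(len(R))]@fr["world_to_cam"].T
            F=f(fr);x=fr["cx"]+F*P[:,0]/-P[:,2];y=fr["cy"]-F*P[:,1]/-P[:,2]
            A.append(cv2.remap(g,x.astype(np.float32)[None],y.astype(np.float32)[None],1)[0])
        return np.array(A)
    def score(p):
        c=p[:2];a=samp(c,p[2],0,.092);b=np.maximum(samp(c,p[2],.005,.092),samp(c,p[2],-.005,.092))
        return np.clip(a-b,-15,25).mean()
    for dx in np.arange(-.005,.0051,.001):
        for dy in np.arange(-.005,.0051,.001):
            for th in np.radians(np.arange(70,100,1.)): best.append((score((.56+dx,-.115+dy,th)),.56+dx,-.115+dy,th))
    b=max(best)
    from scipy.optimize import minimize
    q=minimize(lambda p:-score((p[0]/1000,p[1]/1000,p[2]/57.3)),[b[1]*1000,b[2]*1000,b[3]*57.3],method="Nelder-Mead",options=dict(initial_simplex=[[b[1]*1000+i,b[2]*1000+j,b[3]*57.3+k] for i,j,k in((0,0,0),(.7,0,0),(0,.7,0),(0,0,.7))]))
    return -q.fun,q.x
E
python3 - <<'E'
from fit import *
fr=wrist("w11");o=r.get_obs();print(o["ee_pos"],o["tool_rot"])
h=cv2.cvtColor(fr["pixels"],cv2.COLOR_BGR2HSV);om=cv2.inRange(h,(8,120,130),(28,255,255))[50:130,360:430]
for row in om[::2]: print("".join("#" if x else "." for x in row))
print("new",ribfit(fr,fr["pixels"]))
f0=dict(fr);f0["world_to_cam"]=np.load("w2c.npy");print("old",ribfit(f0,cv2.imread("pics/w10.png")))
E
```

```text
[ 0.59804981 -0.15893115  0.17916965] [-9.08400778e-04  7.30367091e-03  9.99972860e-01  3.31907193e-04]
.............................#############################.##.#...#...
............................##########################################
..............................########################################
...............................####################################.#.
.................................#####################################
..........................###.....####################################
........................######.....###################################
.............##.......##########.....#################################
..........######...##############.....################################
.......##########..################........###########################
......##########.###################.........#########################
...##########...#####################...........######################
.##########....########################..........#####################
#########....###########################..........####################
##
[... 1320 characters left out ...]
..########################
..............................................########################
..............................................########################
...............................................#######################
...............................................#####.##############..#
...............................................#######################
..................................................................#...
......................................................................
new (np.float64(24.5673828125), array([ 560.80563194, -114.24878349,   86.71025831]))
old (np.float64(24.158342361450195), array([ 560.69531272, -115.06680908,   79.19252814]))
```

The rib fit now puts the notch at 131.7° against the tab at 130.2°, within tolerance. Next I'll go over the cap and press.

Request:
drive_tool(targets="0 -0.38 0.43 0 0; 0 -0.38 0.44 0 0; 0 0 0 -0.8 0; 0 0 0 -0.8 0; 0 0 0 -0.2 0; 0 0 0 0 0")

```text
t: 18.15
ee_pos: [0.5605, -0.1156, 0.0905]
tool_rot: [-0.0, 0.007, 1.0, 0.0]
contact_force: [0.3, -0.6, -0.1]
gripper_width: -0.0002
grip_force: 0.0
```

Request:
drive_tool(targets="0 0 0 -0.04 0; 0 0 0 -0.04 0; 0 0 0 0 0")

```text
t: 18.52
ee_pos: [0.5605, -0.1157, 0.0868]
tool_rot: [0.0, 0.007, 1.0, -0.0]
contact_force: [-0.7, 0.4, 0.9]
gripper_width: -0.0
grip_force: 0.0
```

Request:
drive_tool(targets="0 0 0 -0.04 0; 0 0 0 0 0")

```text
t: 18.77
ee_pos: [0.5604, -0.1156, 0.0843]
tool_rot: [-0.0, 0.007, 1.0, 0.0]
contact_force: [-0.8, 0.1, -1.2]
gripper_width: 0.0001
grip_force: 0.0
```

Request:
drive_tool(targets="0 0 0 -0.04 0; 0 0 0 0 0")

```text
t: 19.02
ee_pos: [0.5605, -0.1157, 0.0825]
tool_rot: [0.0, 0.007, 1.0, -0.0]
contact_force: [-0.7, 0.3, 3.4]
gripper_width: -0.0002
grip_force: 1.5
```

Request:
drive_tool(targets="0 0 0 -0.04 0; 0 0 0 0 0")

```text
t: 19.27
ee_pos: [0.5604, -0.1157, 0.0803]
tool_rot: [0.0, 0.007, 1.0, -0.0]
contact_force: [-0.2, -0.4, 2.7]
gripper_width: 0.0001
grip_force: 1.4
```

Request:
drive_tool(targets="0 0 0 -0.04 0; 0 0 0 0 0")

```text
t: 19.52
ee_pos: [0.5604, -0.1157, 0.0783]
tool_rot: [0.0, 0.007, 1.0, 0.0]
contact_force: [-0.5, -0.8, 2.1]
gripper_width: -0.0002
grip_force: 1.3
```

Request:
drive_tool(targets="0 0 0 -0.04 0; 0 0 0 0 0")

```text
t: 19.77
ee_pos: [0.5604, -0.1157, 0.0762]
tool_rot: [-0.0, 0.007, 1.0, 0.0]
contact_force: [0.7, -0.8, 2.0]
gripper_width: 0.0004
grip_force: 1.2
```

Request:
drive_tool(targets="0 0 0 -0.04 0; 0 0 0 0 0")

```text
t: 20.02
ee_pos: [0.5604, -0.1157, 0.0743]
tool_rot: [0.0, 0.007, 1.0, -0.0]
contact_force: [0.3, -0.9, 2.0]
gripper_width: 0.0002
grip_force: 1.1
```

Request:
drive_tool(targets="0 0 0 -0.02 0; 0 0 0 0 0")

```text
t: 20.27
ee_pos: [0.5606, -0.1157, 0.074]
tool_rot: [0.0, 0.007, 1.0, -0.0]
contact_force: [-4.1, 0.7, 9.0]
gripper_width: -0.0
grip_force: 4.7
```

Request:
drive_tool(targets="0 0 0 -0.02 0; 0 0 0 0 0; 0 0 0 0 0")

```text
t: 20.65
ee_pos: [0.5608, -0.1158, 0.0738]
tool_rot: [0.001, 0.007, 1.0, -0.0]
contact_force: [-5.7, 0.4, 17.8]
gripper_width: -0.0003
grip_force: 8.7
```

It hit a hard stop after about 10 mm of travel, so the disc is home. I'll lift clear and check.

Request:
drive_tool(targets="0 0 0 0.1 0; 0 0 0 0.5 0; 0 0 0 0.8 0; 0 0.38 -0.43 0.7 0; 0 0.38 -0.44 0 0; 0 0 0 0 0; 0 0 0 0 0")

```text
t: 21.52
ee_pos: [0.5979, -0.1587, 0.1766]
tool_rot: [-0.001, 0.007, 1.0, 0.0]
contact_force: [-0.2, -0.8, -0.5]
gripper_width: 0.0
grip_force: 0.0
```

```bash
python3 - <<'E'
from fit import *
fr=wrist("w12");o=r.get_obs();print(o["ee_pos"],o["t"],o["contact_force"])
old=cv2.imread("pics/w11.png")
print("new",ribfit(fr,fr["pixels"]))
# disc size from rim at assumed z: true radius 70 -> which z fits
from scipy.optimize import least_squares
S=r.silhouettes("disc","wrist")[0]["pixels"].astype(np.uint8);c=max(cv2.findContours(S,0,1)[0],key=cv2.contourArea)[:,0]
for z in(.07,.08):
    w=np.array([atz(fr,y,x,z)[:2] for x,y in c]);g=least_squares(lambda a:np.hypot(w[:,0]-a[0],w[:,1]-a[1])-a[2],[.56,-.117,.07],loss="soft_l1",f_scale=.001).x;print(z,g)
h=cv2.cvtColor(fr["pixels"],cv2.COLOR_BGR2HSV);om=cv2.inRange(h,(8,120,130),(28,255,255))[50:130,360:430]
for row in om[::2]: print("".join("#" if x else "." for x in row))
# side view cap: white blob rows before/after
a=cv2.imread("pics/side0.png");b=r.grab_frame("side")["pixels"]
for im in(a,b): 
    t=cv2.cvtColor(im,cv2.COLOR_BGR2GRAY)[165:195,256:260].mean(1);print(t.round().astype(int))
E
```

```text
[ 0.59793719 -0.1585869   0.1768511 ] 21.575 [-0.43816438 -0.17866883  0.54412134]
new (np.float64(24.42378807067871), array([ 559.39810622, -115.51873482,   86.29219353]))
0.07 [ 0.56074831 -0.11429191  0.06951468]
0.08 [ 0.55964476 -0.11588876  0.06690057]
..............................#####################...#####...........
.............................#########################################
...............................############.##########################
................................##########################.#######..##
..................................###################################.
..........................####.....###################################
........................#######......#################################
......................###########.....################################
........###........###############.....##############################.
.....########....###################........##########################
...##########..######################..........#######################
.#########...##########################..........###########
[... 1544 characters left out ...]
...#########################
.............................................#########################
..............................................########################
...............................................#####...########.###...
...............................................####################.#.
......................................................................
......................................................................
[ 82  86  88 114 152 165 167 194 242 249 249 249 249 250 238 185 144 136
 136 152 193 212 200 172 159 158 162 165 166 167]
[ 89  92  90  88  84  80  97 138 167 175 178 194 209 199 186 190 215 235
 225 179 148 144 144 156 187 201 188 156 130 117]
```

The rim fits a disc face at 70 mm, the cap dropped about 4 px in the side view, and the notch is aligned. I'm handing in.

```bash
python3 -c "
from workcell import r
print(r.sign_off())"
```

```text
the job is handed in; nothing more can be done
None
```

I turned the disc until its notch was over the pin, within about 1.5° by my measurement. I then pressed it about 10 mm down to a hard stop, lifted the arm clear and handed the job in; no verdict was returned.

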